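# Refill and close two pipette-tip boxes

## Robot

A 6-joint arm with a two-finger parallel gripper is mounted at the origin on the work surface. World frame = base frame: x ahead of the robot, y to its left, z up, the work surface at z = 0. Lengths are in m, angles in degrees, forces in N, time in s.
With the tool pointing down it reaches from about 0.35 to 0.925 m from the base axis. Payload 6.4 kg.
Tool frame: the origin (TCP) lies at the very end of the fingers, on their centre line; the grasp point (between the pads) lies 19 mm behind it; z points along the fingers, y is the line along which they close (so a half turn about z gives the same grasp; the last joint's range is limited). The gripper opens to 94 mm and grips with 3 to 60 N. Pads are 16 mm wide; open, the fingers measure 119 mm over their backs; the gripper's body (75 mm by 177 mm) begins 78 mm behind the grasp point.
Start: joints at [55.285, 14.043, 89.255, -0, 76.702, -9.975], TCP at [0.272, 0.59, 0.205] pointing down, gripper open.
Joint ranges: [-179.41, 179.41], [-58.25, 129.5], [7.25, 145.43], [-54.29, 234.29], [11.92, 165.04], [-157.13, 157.13]. Speed limits (degrees/s): [147.25, 147.25, 180, 180, 180, 180].

## Interface

Orientations are given as [roll, pitch, yaw] about the fixed x, y, z axes, in that order (R = Rz(yaw) Ry(pitch) Rx(roll)).
In Python, from station import manip gives the robot as it stands. The module is installed in compiled form; this text tells all that it offers.
- The arm moves only by the shell command python3 -m inch 'ROWS' [FORCE]. ROWS is a JSON object of lists of equal length, an entry for each row: "dp": the shift along the tool's x, y, z in m, a list of three; "yaw": the turn about the tool's z in degrees; "jaw": the finger opening in m, from 0 to 0.094. A call has 1 to 5 rows; each row is the pose to reach, as a shift and turn from the pose commanded when the call began, along the tool's axes at that moment; what a row does not reach only later rows make up. A row lasts 1/10 s, in which the tool goes at most 50 mm and 8.59 degrees, less where a joint would pass 70% of its speed; a pose out of reach is approached as far as the arm can. A call with a gripper value outside its range is refused whole. The fingers move at their own pace and stop on an object; FORCE is the grip in N (left out, the last holds). Time passes only in rows, so rows that repeat a pose let the fingers close. It gives the time, the measured TCP pose, the force, the opening and the grip force at its end, in the units of the state.
- manip.get_state(): the state, without advancing time (a new reading comes with each control period).
- manip.grab_frame(name): name is "scene" or "top" or "wrist"; returns a dict with "image" (400x640x3 uint8, blue, green, red), "fx", "fy", "cx", "cy" (pixels), "cam_to_world" (4x4, takes a point from camera to world coordinates); the wrist camera has in their place "T_tool_cam" (4x4, takes a point from camera to tool coordinates, whose origin is the TCP and whose axes are the flange's). Camera axes: x right, y up, looking along -z (the intrinsics and any distortion apply to the point x, -y, -z); pixel columns grow to the right and rows downward; lengths in m; the calibration is good to about 2 mm. The wrist camera is an equidistant fisheye: a pixel r from the principal point sees the ray r / f radians off the axis. A picture is of the moment at which its call begins: read the wrist's pose just before it. There is no depth.
- manip.job_done(): hands the job in; it is judged then, once.
Trained networks look in a picture, given as the dict that the camera call returned (one of the last four; its "shot" number tells which), for a name from the list of things; names that differ only in an ending like _2 or _b are one class to them, and where a whole thing is asked for, a point or a joint stands for the part that bears it (a point fixed in the world has none). Each returns a list of dicts, best first, with "score" (0 to 1); they miss things now and then, are a little off and sometimes report something else, mostly with a low value. They report only what shows in the picture. A call takes as long as a camera call.
- manip.spot_in(thing, picture): "xyz" ([x, y, z] in m, in world coordinates, good to about 4 mm: the middle of the surface that is visible of it).
The state is a dict: "time_s": time; "q": joint angles; "qvel": joint speeds; "joint_efforts": joint torques, N m; "eef_pos": TCP position; "tcp_rot": TCP orientation; "ft_force": force on the tool from outside, world axes, zero at the start; "wrist_torque": the same for the moment, N m; "opening": opening from 0.0 (shut) to 1.0 (fully open); "grasp_force": force on a finger pad.
Only numpy, scipy, OpenCV 4.12 (cv2) and the standard library are available. Lean on these libraries where they do the work, as an engineer would, in place of code of your own. Each camera call takes 0.05 s, during which the arm holds its last target. There are 200 camera calls.

## Task

Refill both pipette-tip boxes and close them, finishing the oblong box before moving either square part: stand the oblong tip rack in the oblong box and put the oblong lid on, then the square rack in the square box and the square lid on. Each rack must stand fully down on its box's floor and each lid sit level, fully down on its box. Keep racks and lids upright all the time and leave the bottle, the beaker and the handheld logger where they are.

Things in the scene. Friction and masses are not known exactly. Their poses are not given: they have to be found in the camera images.
- long_box: Empty grey open oblong tip box, fixed to the bench. Body 84 (x) by 128 mm (y), 45 mm high to a level shoulder where the lid's skirt rests; inside it a neck, 70 by 114 mm outside, rises to the rim at 57 mm. Mouth and inside 64 by 108 mm, floor 4 mm above the bench. Origin: centre of underside, z up.
- square_box: Empty grey open square tip box, fixed to the bench. Body 84 (x) by 84 mm (y), 35 mm high to a level shoulder where the lid's skirt rests; inside it a neck, 70 by 70 mm outside, rises to the rim at 47 mm. Mouth and inside 64 by 64 mm, floor 4 mm above the bench. Origin: centre of underside, z up.
- long_rack: Loose dark oblong rack full of cream tips, 56 (x) by 100 mm (y), top plate at 52 mm (tips 3 mm more). Black grip fin upright at its centre, 14 mm thick (x), 40 mm long (y), from the plate up to 76 mm. Fits its box with 4 mm to spare each side, standing on the box floor, fin above the rim. Origin: centre of underside, z up. About 90 g.
- square_rack: Loose dark square rack full of cream tips, 56 (x) by 56 mm (y), top plate at 42 mm (tips 3 mm more). Black grip fin upright at its centre, 14 mm thick (x), 40 mm long (y), from the plate up to 66 mm. Fits its box with 4 mm to spare each side, standing on the box floor, fin above the rim. Origin: centre of underside, z up. About 60 g.
- long_lid: Loose grey hollow oblong lid, open below, 84 (x) by 128 mm (y), 44 mm high, walls and top 3 mm. Black grip fin at the centre of its top, 14 mm thick (x), 44 mm long (y), up to 68 mm. Its skirt goes round the box neck, 4 mm to spare each side, and rests on the shoulder at 45 mm. Origin: centre of the skirt's lower edge, z up. About 90 g.
- square_lid: Loose grey hollow square lid, open below, 84 (x) by 84 mm (y), 44 mm high, walls and top 3 mm. Black grip fin at the centre of its top, 14 mm thick (x), 44 mm long (y), up to 68 mm. Its skirt goes round the box neck, 4 mm to spare each side, and rests on the shoulder at 35 mm. Origin: centre of the skirt's lower edge, z up. About 70 g.
- reagent_bottle: Bystander: white reagent bottle with a blue cap, 64 mm across, 150 mm high, standing to the right of the work. Origin: centre of its underside.
- beaker: Bystander: empty glass beaker, 72 mm across, 85 mm high, standing to the left of the work. Origin: centre of its underside.
- logger: Bystander: black handheld data logger lying flat beyond the work, 65 mm (x) by 130 mm (y), 28 mm high. Origin: centre of its underside.

How it is judged:
By the outcome, as a careful person would: the job done as asked, in the order asked, and still so for the second after the job is handed in, with the robot touching nothing.
It also fails if it takes over 109 s, if anything falls off the work surface, if the arm or the gripper's body presses on something with over 40 N, if the wrist force passes 120 N, or if a joint passes its speed limit or range.

## Working session

There is one attempt and no reset: what is moved stays moved. The work goes in short steps, Python scripts to look and compute and a shell command to move; the robot and the scene stay as the last step left them, time stands still between calls to the robot, and variables do not carry over. Pictures are saved under pics/ and viewed, at most 14 in all, crops included, and the job is handed in when it is done.

```bash
mkdir -p pics; ls
python3 - <<'E'
from station import manip
import cv2,json
print(manip.get_state())
for c in ["scene","top"]:
    f=manip.grab_frame(c); cv2.imwrite(f"pics/{c}0.png",f["image"])
    print(c,f["fx"],f["fy"],f["cx"],f["cy"],f["cam_to_world"], [k for k in f])
    for n in ["long_box","square_box","long_rack","square_rack","long_lid","square_lid","reagent_bottle","beaker","logger"]:
        print(n,[(([round(float(v),3) for v in d["xyz"]]),round(d["score"],2)) for d in manip.spot_in(n,f)])
E
```

```text
pics
{'time_s': 0.0, 'q': array([ 5.52832770e+01,  1.40821883e+01,  8.93227956e+01,  7.20840721e-04,
        7.67012525e+01, -9.97442138e+00]), 'qvel': array([-0.07073164, -0.00188269,  0.05328739, -0.03905315,  0.06630651,
       -0.02500887]), 'joint_efforts': array([ 1.29214868e-04, -4.15841067e+01, -3.14599228e+01,  6.84836134e-02,
        3.32773465e-02, -1.39120793e-04]), 'eef_pos': array([0.27169568, 0.58985036, 0.20438676]), 'tcp_rot': array([-1.79895491e+02, -1.90916416e-02,  1.55257514e+02]), 'ft_force': array([-0.0555253 ,  0.24896692,  1.02265323]), 'wrist_torque': array([-0.01478083,  0.01365534,  0.02306542]), 'grasp_force': 0.0, 'opening': 0.9984704491708256}
scene 384.6580337220147 384.6580337220147 324.96485127640887 199.9006398790913 [[ 0.20953738 -0.7007698   0.68192065  1.38942708]
 [ 0.97776315  0.14405885 -0.15240166 -0.17420764]
 [ 0.00856177  0.69869073  0.7153726   0.88784896]
 [ 0.          0.          0.          1.        ]] ['image', 'fx', 'fy', 'cx', 'cy', 'cam_to_world', 'shot']
long_box [([0.645, 0.004, 0.028], 0.81)]
square_box [([0.47, 0.246, 0.026],
[... 544 characters left out ...]
-3.10276622e-03  1.46956006e-04]
 [-4.67128560e-03  1.38044807e-01  9.90414969e-01  1.53364554e+00]
 [ 0.00000000e+00  0.00000000e+00  0.00000000e+00  1.00000000e+00]] ['image', 'fx', 'fy', 'cx', 'cy', 'cam_to_world', 'shot']
long_box [([0.633, 0.011, 0.004], 0.65)]
square_box [([0.461, 0.25, 0.018], 0.55)]
long_rack [([0.605, -0.267, 0.054], 0.7)]
square_rack [([0.444, -0.018, 0.042], 0.77)]
long_lid [([0.467, -0.236, 0.042], 0.56), ([0.445, -0.02, 0.044], 0.22)]
square_lid [([0.631, 0.264, 0.046], 0.59)]
reagent_bottle [([0.495, -0.418, 0.104], 0.95)]
beaker [([0.498, -0.42, 0.103], 0.67), ([0.518, 0.441, 0.038], 0.66)]
logger [([0.755, -0.019, 0.028], 0.58), ([0.446, -0.019, 0.04], 0.32)]
```

View pics/scene0.png

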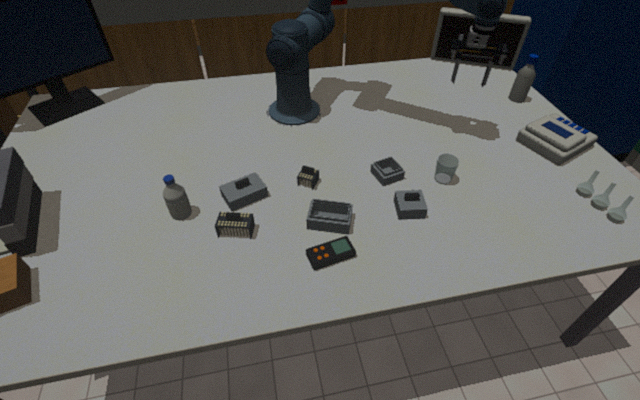

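View pics/top0.png

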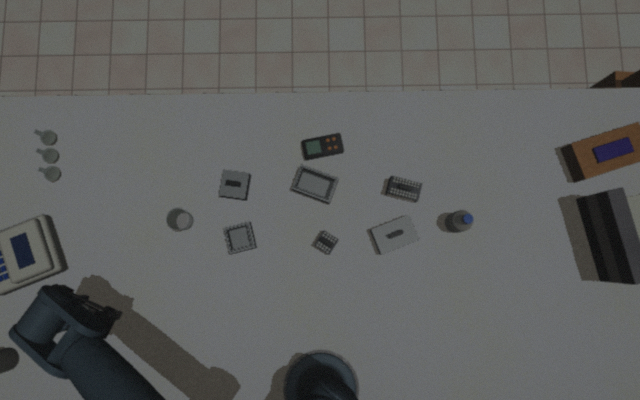

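```bash
python3 -m inch '{"dp":[[-0.175,-0.107,-0.05],[-0.175,-0.107,-0.05],[-0.175,-0.107,-0.05],[-0.175,-0.107,-0.05],[-0.175,-0.107,-0.05]],"yaw":[32.6,32.6,32.6,32.6,32.6],"jaw":[0.094,0.094,0.094,0.094,0.094]}'
python3 -m inch '{"dp":[[-0.2046,0.0043,-0.05],[-0.2046,0.0043,-0.05],[-0.2046,0.0043,-0.05],[-0.2046,0.0043,-0.05],[-0.2046,0.0043,-0.05]],"yaw":[32.66,32.66,32.66,32.66,32.66],"jaw":[0.094,0.094,0.094,0.094,0.094]}'
python3 -m inch '{"dp":[[0,0,0],[0,0,0]],"yaw":[0,0],"jaw":[0.094,0.094]}'
python3 - <<'E'
from station import manip
import cv2
s=manip.get_state();f=manip.grab_frame("wrist"); cv2.imwrite("pics/w0.png",f["image"])
print({k:v for k,v in f.items() if k!="image"},s["eef_pos"],s["tcp_rot"],s["q"])
E
```

```text
time_s: 1.5
eef_pos: [0.3889, 0.4174, 0.2574]
tcp_rot: [179.8, 0.0, 122.3]
ft_force: [0.3, -0.3, 0.7]
opening: 1.003
grasp_force: 0.0
time_s: 2.0
eef_pos: [0.5026, 0.2474, 0.3069]
tcp_rot: [179.9, -0.0, 89.7]
ft_force: [-0.0, 0.6, 1.2]
opening: 1.002
grasp_force: 0.0
time_s: 2.2
eef_pos: [0.4994, 0.2511, 0.3047]
tcp_rot: [-179.9, -0.0, 90.1]
ft_force: [-1.2, 1.1, -0.6]
opening: 0.999
grasp_force: 0.0
{'fx': 309.70691628693146, 'fy': 309.70691628693146, 'cx': 317.03052994491884, 'cy': 199.9560393282593, 'T_tool_cam': array([[-6.02085596e-04,  9.72080782e-01,  2.34645671e-01,
         6.71847281e-02],
       [ 9.99999804e-01,  5.45427413e-04,  3.06359680e-04,
        -5.14136061e-04],
       [ 1.69824177e-04,  2.34645809e-01, -9.72080920e-01,
        -1.80890126e-01],
       [ 0.00000000e+00,  0.00000000e+00,  0.00000000e+00,
         1.00000000e+00]]), 'shot': 3} [0.49935831 0.2510878  0.30473159] [-1.79917660e+02 -1.73504039e-02  9.01331537e+01] [ 1.50526710e+01 -1.98049868e+00  9.62419178e+01  3.80664121e-02
  8.58136788e+01  1.49167012e+01]
```

View pics/w0.png

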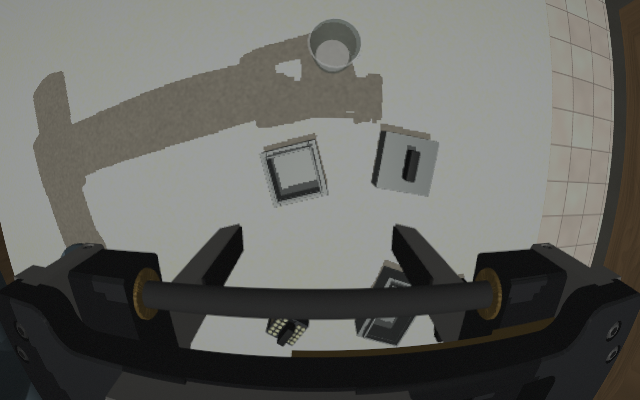

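```bash
cat > h.py <<'E'
from station import manip
import cv2, numpy as np, pickle
from scipy.spatial.transform import Rotation as R
def shot(name):
    s=manip.get_state(); f=manip.grab_frame("wrist")
    T=np.eye(4); T[:3,:3]=R.from_euler("xyz",s["tcp_rot"],degrees=True).as_matrix(); T[:3,3]=s["eef_pos"]
    d=dict(img=f["image"],C=T@f["T_tool_cam"],k=(f["fx"],f["cx"],f["cy"]))
    pickle.dump(d,open(f"pics/{name}.pkl","wb")); print(name,s["time_s"],s["eef_pos"].round(4),s["tcp_rot"].round(2),s["ft_force"].round(1),round(s["opening"]*94,1)); return d,f
def load(n): return pickle.load(open(f"pics/{n}.pkl","rb"))
def proj(d,P):
    p=(np.asarray(P,float)-d["C"][:3,3])@d["C"][:3,:3]; p=p*[1,-1,-1]
    f,cx,cy=d["k"]; rr=np.linalg.norm(p[...,:2],axis=-1); th=np.arctan2(rr,p[...,2]); m=f*th/np.maximum(rr,1e-9)
    return np.stack([cx+m*p[...,0],cy+m*p[...,1]],-1)
def rect(d,x,y,z,half=.09,mm=.5):
    # plan view of plane z: image right=+x, up=+y; mm per pixel
    n=int(2*half*1000/mm); a=(np.arange(n)-(n-1)/2)*mm/1000
    X,Y=np.meshgrid(x+a,y-a); uv=proj(d,np.stack([X,Y,np.full_like(X,z)],-1)).astype(np.float32)
    return cv2.remap(d["img"],uv[...,0],uv[...,1],cv2.INTER_CUBIC)
E
python3 -m inch '{"dp":[[-0.2,0.02,0],[-0.2,0.02,0],[-0.2,0.02,0],[-0.2,0.02,0],[-0.2,0.02,0]],"yaw":[0,0,0,0,0],"jaw":[0.094,0.094,0.094,0.094,0.094]}' >/dev/null
python3 -m inch '{"dp":[[-0.17,0.02,0],[-0.17,0.02,0],[-0.17,0.02,0],[-0.17,0.02,0],[-0.17,0.02,0]],"yaw":[0,0,0,0,0],"jaw":[0.094,0.094,0.094,0.094,0.094]}'
python3 -m inch '{"dp":[[0,0,0],[0,0,0],[0,0,0]],"yaw":[0,0,0],"jaw":[0.094,0.094,0.094]}' >/dev/null
python3 -c "
from h import *
shot('a1')"
python3 -m inch '{"dp":[[-0.1,0,0],[-0.1,0,0],[-0.1,0,0],[-0.1,0,0],[-0.1,0,0]],"yaw":[0,0,0,0,0],"jaw":[0.094,0.094,0.094,0.094,0.094]}' >/dev/null
python3 -m inch '{"dp":[[-0.1,0,0],[-0.1,0,0],[-0.1,0,0],[-0.1,0,0],[-0.1,0,0]],"yaw":[0,0,0,0,0],"jaw":[0.094,0.094,0.094,0.094,0.094]}' >/dev/null
python3 -c "
from h import *
shot('a2')"
python3 -m inch '{"dp":[[-0.1,0,0],[-0.1,0,0],[-0.1,0,0],[-0.1,0,0],[-0.1,0,0]],"yaw":[0,0,0,0,0],"jaw":[0.094,0.094,0.094,0.094,0.094]}'
python3 -m inch '{"dp":[[0,0,0],[0,0,0],[0,0,0]],"yaw":[0,0,0],"jaw":[0.094,0.094,0.094]}' >/dev/null
python3 - <<'E'
from h import *
shot('a3')
a=[load(n) for n in('a1','a2','a3')]
r1=[rect(a[2],.47,-.236,.068),rect(a[2],.605,-.267,.076),rect(a[0],.635,.01,.057)]
r2=[rect(a[1],.47,-.236,.068),rect(a[1],.605,-.267,.076),rect(a[0],.445,-.02,.066)]
m=np.vstack([np.hstack(r1),np.hstack(r2)]); cv2.imwrite('pics/m1.png',cv2.resize(m,None,fx=.74,fy=.74))
E
```

```text
time_s: 3.25
eef_pos: [0.5405, -0.1201, 0.3046]
tcp_rot: [-179.9, -0.0, 90.0]
ft_force: [-0.0, 0.3, -0.6]
opening: 1.002
grasp_force: 0.0
a1 3.55 [ 0.5403 -0.1181  0.3055] [ 1.800e+02 -1.000e-02  9.016e+01] [-0.   0.3  0.8] 94.2
a2 4.6 [ 0.5406 -0.3183  0.3057] [ 1.7999e+02 -1.0000e-02  9.0120e+01] [ 0.9 -0.4 -0.4] 94.0
time_s: 5.15
eef_pos: [0.5408, -0.4183, 0.3059]
tcp_rot: [180.0, -0.0, 90.1]
ft_force: [0.7, -0.1, -0.9]
opening: 0.998
grasp_force: 0.0
a3 5.45 [ 0.5405 -0.4192  0.3058] [1.7998e+02 2.0000e-02 9.0060e+01] [-0.8  0.8  0.5] 93.8
```

View pics/m1.png

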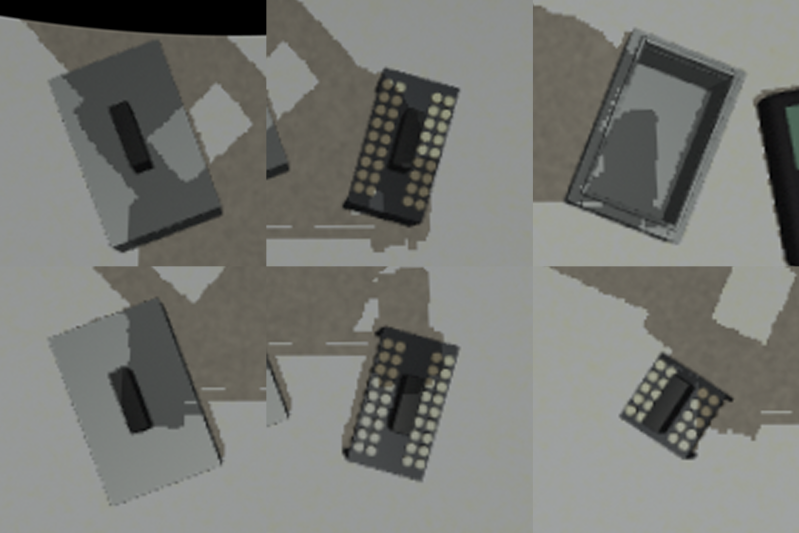

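```bash
cat > fit.py <<'E'
from h import *
from scipy.optimize import least_squares
from scipy.ndimage import map_coordinates
def rc(w,l,z):
    c=np.array([[-w,-l],[w,-l],[w,l],[-w,l]])/2000; n=40; t=np.linspace(0,1,n)[:,None]
    return np.vstack([np.c_[c[i]*(1-t)+c[(i+1)%4]*t,np.full(n,z/1000)] for i in range(4)])
M=dict(long_lid=[rc(84,128,44),rc(14,44,68)],square_lid=[rc(84,84,44),rc(14,44,68)],
 long_rack=[rc(56,100,52),rc(14,40,76)],square_rack=[rc(56,56,42),rc(14,40,66)],
 long_box=[rc(84,128,45),rc(70,114,57),rc(64,108,57)],square_box=[rc(84,84,35),rc(70,70,47),rc(64,64,47)])
def dt(d):
    g=cv2.GaussianBlur(cv2.cvtColor(d["img"],cv2.COLOR_BGR2GRAY),(3,3),0)
    g=cv2.createCLAHE(3,(8,8)).apply(g)
    return cv2.distanceTransform(255-cv2.Canny(g,40,110),cv2.DIST_L2,5)
def pts(n,p):
    c,s=np.cos(p[2]),np.sin(p[2]); P=np.vstack(M[n])
    return np.c_[p[0]+c*P[:,0]-s*P[:,1],p[1]+s*P[:,0]+c*P[:,1],P[:,2]+p[3]]
def fit(n,views,x,y,yaw,z0=0):
    D=[(d,dt(d)) for d in views]
    def f(p,cl):
        r=[]
        for d,t in D:
            uv=proj(d,pts(n,p)); r.append(np.minimum(map_coordinates(t,[uv[:,1],uv[:,0]],order=1,mode="nearest"),cl))
        return np.r_[np.concatenate(r),(p[3]-z0)/.004*3]
    best=None
    for dx in(-.008,-.003,.003,.008):
      for dy in(-.008,-.003,.003,.008):
       for da in(-3,0,3):
        p=np.array([x+dx,y+dy,np.radians(yaw+da),z0])
        for cl in(8,3): p=least_squares(f,p,args=(cl,),x_scale=[.01,.01,.1,.01],diff_step=1e-3,loss="soft_l1",max_nfev=15).x
        e=np.mean(f(p,3)**2)
        if best is None or e<best[0]: best=(e,p)
    e,p=best; print(n,"xy",p[:2].round(4),"yaw",np.degrees(p[2]).round(2),"dz mm",(p[3]*1000).round(1),"err",round(e,2)); return p
def over(n,d,p,mm=.5,half=.08):
    z=np.vstack(M[n])[:,2].max(); I=rect(d,p[0],p[1],z,half,mm)
    # overlay by reprojecting along the camera ray onto the plane z
    P=pts(n,p); c=d["C"][:3,3]; Q=c+(P-c)*((z-c[2])/(P[:,2]-c[2]))[:,None]
    for q in Q:
        u=int((q[0]-p[0])*1000/mm+I.shape[1]/2); v=int(-(q[1]-p[1])*1000/mm+I.shape[0]/2); cv2.circle(I,(u,v),0,(0,0,255),-1)
    return I
E
time python3 - <<'E'
from fit import *
a1,a2,a3=[load(n) for n in('a1','a2','a3')]
T=[]
for n,v,q in [('long_lid',[a2,a3],(.469,-.239,23)),('long_rack',[a2,a3],(.610,-.271,-14.5)),('long_box',[a1],(.628,.007,-20.6)),('square_rack',[a1,a2],(.451,-.024,-30))]:
    p=fit(n,v,*q); T.append(over(n,v[0],p)); 
cv2.imwrite('pics/m2.png',cv2.resize(np.vstack([np.hstack(T[:2]),np.hstack(T[2:])]),None,fx=.93,fy=.93))
E
```

```text
long_lid xy [ 0.4681 -0.237 ] yaw 20.81 dz mm 3.4 err 0.77
long_rack xy [ 0.6124 -0.2708] yaw -15.66 dz mm 0.2 err 1.34
long_box xy [0.629  0.0086] yaw -21.52 dz mm 5.2 err 0.75
square_rack xy [ 0.4465 -0.0288] yaw -56.72 dz mm 0.4 err 3.19
real	0m10.415s
user	0m10.880s
sys	0m0.249s
```

View pics/m2.png

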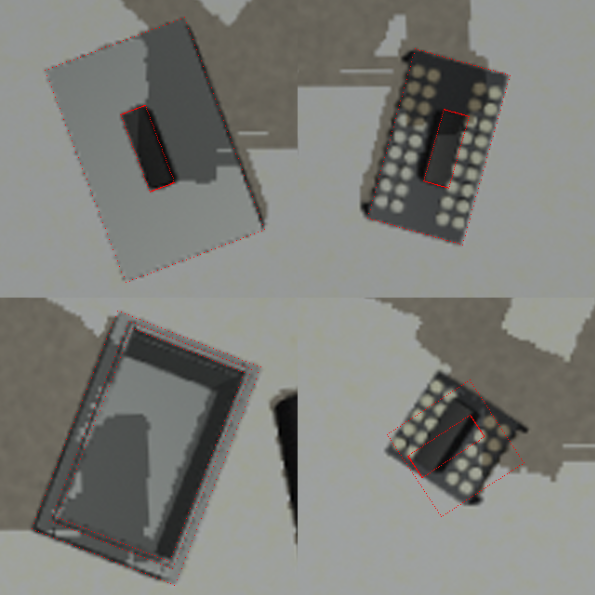

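```bash
python3 -m inch '{"dp":[[0.1485,0.072,0.106],[0.1485,0.072,0.106],[0.1485,0.072,0.106],[0.1485,0.072,0.106],[0.1485,0.072,0.106]],"yaw":[15.8,15.8,15.8,15.8,15.8],"jaw":[0.05,0.05,0.05,0.05,0.05]}' >/dev/null
python3 -m inch '{"dp":[[0,0,0],[0,0,0],[0,0,0]],"yaw":[0,0,0],"jaw":[0.05,0.05,0.05]}' >/dev/null
python3 - <<'E'
from fit import *
d,f=shot('b1'); a1,a2,a3=[load(n) for n in('a1','a2','a3')]
print(manip.get_state()['q'].round(1))
p=fit('long_rack',[d,a2,a3],.612,-.271,-15.7)
q=fit('long_rack',[d],.612,-.271,-15.7)
fit('long_box',[a1,d],.629,.0086,-21.5)
fit('long_box',[a1,a2],.629,.0086,-21.5)
cv2.imwrite('pics/m3.png',np.hstack([over('long_rack',d,p),d["img"][::2,::2][:320]]) if 0 else over('long_rack',d,p))
E
```

```text
b1 6.3 [ 0.6124 -0.2732  0.2011] [1.7986e+02 5.0000e-02 7.4100e+01] [-0.3  0.5 -0.1] 50.3
[-33.7  16.8  86.4  -0.   76.7 -17.8]
long_rack xy [ 0.6117 -0.271 ] yaw -15.57 dz mm 2.0 err 1.69
long_rack xy [ 0.595  -0.2678] yaw -16.13 dz mm -2.2 err 1.6
long_box xy [0.6307 0.011 ] yaw -21.79 dz mm 0.1 err 1.13
long_box xy [0.6291 0.0088] yaw -21.34 dz mm 3.7 err 3.39
```

View pics/m3.png

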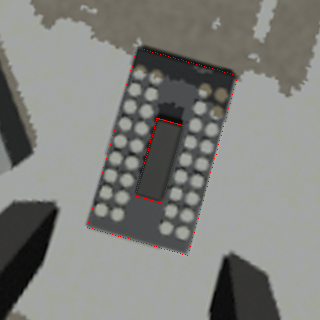

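```bash
python3 -m inch '{"dp":[[0.002,0,0.05],[0.002,0,0.09],[0.002,0,0.125],[0.002,0,0.141],[0.002,0,0.141]],"yaw":[0,0,0,0,0],"jaw":[0.05,0.05,0.05,0.05,0.05]}'
python3 -m inch '{"dp":[[0,0,0],[0,0,0],[0,0,0],[0,0,0],[0,0,0]],"yaw":[0,0,0,0,0],"jaw":[0.05,0.03,0,0,0]}' 25
python3 -m inch '{"dp":[[0,0,0],[0,0,0],[0,0,0],[0,0,0]],"yaw":[0,0,0,0],"jaw":[0,0,0,0]}' 25
```

```text
time_s: 6.85
eef_pos: [0.6112, -0.2694, 0.0563]
tcp_rot: [-179.8, -0.1, 74.1]
ft_force: [0.2, 0.3, -0.0]
opening: 0.53
grasp_force: 0.0
time_s: 7.35
eef_pos: [0.6131, -0.2698, 0.0592]
tcp_rot: [179.9, 0.0, 74.2]
ft_force: [-0.5, -0.0, -0.2]
opening: 0.228
grasp_force: 0.0
time_s: 7.75
eef_pos: [0.6128, -0.2696, 0.0587]
tcp_rot: [180.0, -0.0, 74.2]
ft_force: [-0.7, 0.4, 1.1]
opening: 0.147
grasp_force: 25.0
```

```bash
python3 -m inch '{"dp":[[0,0,-0.03],[0,0,-0.07],[0,0,-0.11],[0,0,-0.11],[0,0,-0.11]],"yaw":[0,0,0,0,0],"jaw":[0,0,0,0,0]}' 
python3 -m inch '{"dp":[[0.04,-0.009,0],[0.075,-0.016,0],[0.1,-0.021,0],[0.1,-0.021,0],[0.1,-0.021,0]],"yaw":[2,4,5.7,5.7,5.7],"jaw":[0,0,0,0,0]}'
python3 -m inch '{"dp":[[0,0,0],[0,0,0],[0,0,0]],"yaw":[0,0,0],"jaw":[0,0,0]}' >/dev/null
python3 -c "
from h import *
shot('c1')"
python3 -m inch '{"dp":[[0.03,0,0],[0.06,0,0],[0.08,0,0],[0.08,0,0],[0.08,0,0]],"yaw":[0,0,0,0,0],"jaw":[0,0,0,0,0]}'
python3 -m inch '{"dp":[[0,0,0],[0,0,0],[0,0,0]],"yaw":[0,0,0],"jaw":[0,0,0]}' >/dev/null
python3 - <<'E'
from fit import *
c2,_=shot('c2'); a1,a2,c1=[load(n) for n in('a1','a2','c1')]
for v in([a1,c1,c2],[c1,c2],[c1],[c2]): p=fit('long_box',v,.629,.0086,-21.5); P=p if len(v)==3 else P
cv2.imwrite('pics/m4.png',np.hstack([over('long_box',c1,P),over('long_box',c2,P)]))
E
```

```text
time_s: 8.25
eef_pos: [0.6131, -0.2698, 0.1692]
tcp_rot: [179.9, 0.0, 74.2]
ft_force: [0.1, -0.1, -1.9]
opening: 0.144
grasp_force: 25.0
time_s: 8.75
eef_pos: [0.6188, -0.1672, 0.1664]
tcp_rot: [-179.8, 0.0, 68.6]
ft_force: [0.3, -0.3, -0.8]
opening: 0.147
grasp_force: 25.0
c1 9.05 [ 0.6196 -0.1686  0.1682] [-1.7998e+02  1.0000e-02  6.8430e+01] [-0.9  0.4 -0.4] 13.9
time_s: 9.6
eef_pos: [0.6491, -0.0935, 0.1684]
tcp_rot: [-180.0, 0.0, 68.5]
ft_force: [0.3, 0.8, -0.2]
opening: 0.144
grasp_force: 25.0
c2 9.9 [ 0.6489 -0.094   0.1685] [180.     0.    68.43] [ 0.1  0.1 -1. ] 13.9
long_box xy [0.6317 0.009 ] yaw -20.61 dz mm 1.9 err 1.99
long_box xy [0.6323 0.0088] yaw -21.17 dz mm 3.7 err 2.57
long_box xy [0.6315 0.0092] yaw -20.01 dz mm 3.4 err 2.68
long_box xy [0.6312 0.009 ] yaw -22.25 dz mm 2.8 err 2.43
```

View pics/m4.png

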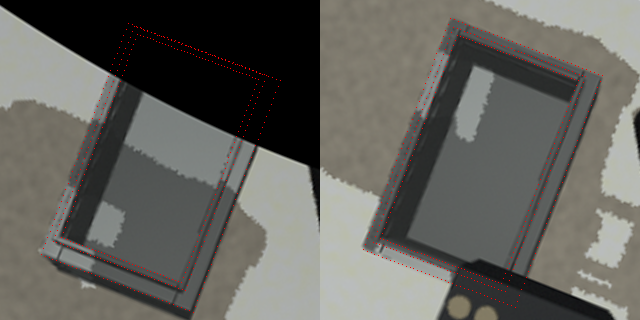

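Run:
```python
from fit import *
import fit as F
a1,c2,a2,a3=[load(n) for n in('a1','c2','a2','a3')]
p=fit('long_box',[a1,c2],.631,.009,-21.3)
for i,nm in enumerate(('shoulder','neck','mouth')):
    M['x'+nm]=[M['long_box'][i]]; fit('x'+nm,[a1,c2],.631,.009,-21.3); 
cv2.imwrite('pics/m5.png',cv2.resize(np.hstack([over('long_box',a1,p,.4),over('long_box',c2,p,.4)]),None,fx=1,fy=1))
```

```text
long_box xy [0.6311 0.0088] yaw -22.2 dz mm 2.3 err 1.62
xshoulder xy [0.6314 0.0089] yaw -21.26 dz mm 2.8 err 1.03
xneck xy [0.6293 0.0134] yaw -21.15 dz mm 2.9 err 1.0
xmouth xy [0.6308 0.0094] yaw -21.44 dz mm 2.0 err 0.88
```

View pics/m5.png

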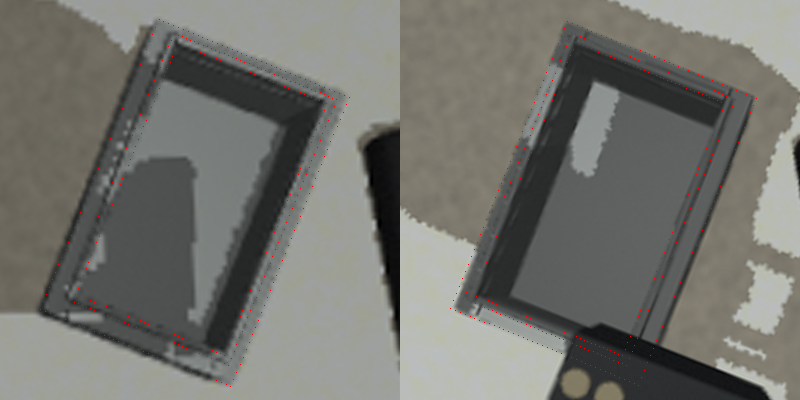

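```bash
python3 -m inch '{"dp":[[0.03,-0.018,0],[0.06,-0.036,0],[0.0904,-0.0545,0],[0.0904,-0.0545,0],[0.0904,-0.0545,0]],"yaw":[0,0,-0.3,-0.3,-0.3],"jaw":[0,0,0,0,0]}' >/dev/null
python3 -m inch '{"dp":[[0,0,0],[0,0,0],[0,0,0.02],[0,0,0.04],[0,0,0.04]],"yaw":[0,0,0,0,0],"jaw":[0,0,0,0,0]}'
python3 -c "
from h import *
d,_=shot('d1');cv2.imwrite('pics/d1.png',cv2.convertScaleAbs(d['img'][150:400,150:500],alpha=1.6))"
```

```text
time_s: 10.95
eef_pos: [0.6295, 0.0102, 0.1252]
tcp_rot: [-179.7, 0.1, 68.7]
ft_force: [-0.2, 0.1, -1.4]
opening: 0.143
grasp_force: 25.0
d1 10.95 [0.6295 0.0102 0.1252] [-1.7966e+02  8.0000e-02  6.8720e+01] [-0.2  0.1 -1.4] 13.5
```

View pics/d1.png

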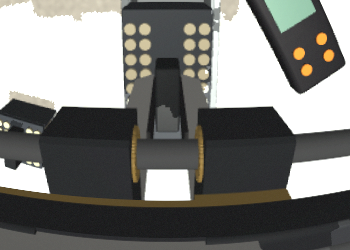

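```bash
python3 -m inch '{"dp":[[0,0,0.006],[0,0,0.012],[0,0,0.018],[0,0,0.018],[0,0,0.018]],"yaw":[0,0,0,0,0],"jaw":[0,0,0,0,0]}'
python3 -m inch '{"dp":[[0,0,0.006],[0,0,0.012],[0,0,0.018],[0,0,0.018],[0,0,0.018]],"yaw":[0,0,0,0,0],"jaw":[0,0,0,0,0]}'
python3 -m inch '{"dp":[[0,0,0.006],[0,0,0.012],[0,0,0.018],[0,0,0.018],[0,0,0.018]],"yaw":[0,0,0,0,0],"jaw":[0,0,0,0,0]}'
```

```text
time_s: 11.5
eef_pos: [0.6315, 0.0109, 0.1104]
tcp_rot: [-180.0, 0.0, 68.8]
ft_force: [-0.0, 0.1, -0.1]
opening: 0.148
grasp_force: 25.0
time_s: 12.0
eef_pos: [0.6313, 0.0109, 0.0921]
tcp_rot: [-180.0, 0.0, 68.8]
ft_force: [0.4, -0.5, -0.4]
opening: 0.147
grasp_force: 25.0
time_s: 12.5
eef_pos: [0.6313, 0.0109, 0.0741]
tcp_rot: [-180.0, 0.0, 68.8]
ft_force: [-0.5, -0.9, -0.6]
opening: 0.145
grasp_force: 25.0
```

Free entry. Lower to the floor (expected TCP ≈ 0.0627), release and rise.

```bash
python3 -m inch '{"dp":[[0,0,0.004],[0,0,0.008],[0,0,0.010],[0,0,0.0115],[0,0,0.0115]],"yaw":[0,0,0,0,0],"jaw":[0,0,0,0,0]}'
python3 -m inch '{"dp":[[0,0,0],[0,0,0],[0,0,0],[0,0,0],[0,0,0]],"yaw":[0,0,0,0,0],"jaw":[0.03,0.03,0.03,0.03,0.03]}'
python3 -m inch '{"dp":[[0,0,-0.02],[0,0,-0.06],[0,0,-0.1],[0,0,-0.14],[0,0,-0.14]],"yaw":[0,0,0,0,0],"jaw":[0.03,0.03,0.05,0.05,0.05]}'
```

```text
time_s: 13.0
eef_pos: [0.6316, 0.0109, 0.0629]
tcp_rot: [-180.0, -0.0, 68.8]
ft_force: [0.1, -0.3, -0.8]
opening: 0.148
grasp_force: 25.0
time_s: 13.5
eef_pos: [0.6316, 0.0109, 0.063]
tcp_rot: [180.0, -0.0, 68.8]
ft_force: [-0.4, 0.4, 0.6]
opening: 0.319
grasp_force: 0.0
time_s: 14.0
eef_pos: [0.6353, 0.0104, 0.2107]
tcp_rot: [179.3, -0.2, 68.8]
ft_force: [0.8, 0.1, 0.2]
opening: 0.519
grasp_force: 0.0
```

```bash
python3 -m inch '{"dp":[[-0.2,-0.0435,-0.03],[-0.2,-0.0435,-0.03],[-0.2,-0.0435,-0.03],[-0.2,-0.0435,-0.03],[-0.2,-0.0435,-0.03]],"yaw":[-42.2,-42.2,-42.2,-42.2,-42.2],"jaw":[0.05,0.05,0.05,0.05,0.05]}'
python3 -m inch '{"dp":[[0,0,0],[0,0,0],[0,0,0]],"yaw":[0,0,0],"jaw":[0.05,0.05,0.05]}' >/dev/null
python3 -c "
from h import *
shot('e1')"
python3 -m inch '{"dp":[[-0.054,-0.0754,0.03],[-0.054,-0.0754,0.03],[-0.054,-0.0754,0.03],[-0.054,-0.0754,0.03],[-0.054,-0.0754,0.03]],"yaw":[0,0,0,0,0],"jaw":[0.05,0.05,0.05,0.05,0.05]}'
python3 -m inch '{"dp":[[0,0,0],[0,0,0],[0,0,0]],"yaw":[0,0,0],"jaw":[0.05,0.05,0.05]}' >/dev/null
python3 - <<'E'
from fit import *
e2,_=shot('e2');e1,a2,a3=[load(n) for n in('e1','a2','a3')]
p=fit('long_lid',[e2,a2,a3],.468,-.237,21); fit('long_lid',[a2,a3],.468,-.237,21); fit('long_lid',[e2],.468,-.237,21)
cv2.imwrite('pics/m6.png',cv2.convertScaleAbs(np.hstack([over('long_lid',e2,p),rect(e1,.631,.009,.057,.08)]),alpha=1.5))
E
```

```text
time_s: 14.5
eef_pos: [0.5169, -0.1623, 0.2329]
tcp_rot: [-180.0, 0.0, 110.0]
ft_force: [-0.6, 0.2, -0.1]
opening: 0.531
grasp_force: 0.0
e1 14.8 [ 0.5189 -0.1588  0.2323] [-1.7997e+02 -6.0000e-02  1.0982e+02] [0.3 0.4 0.3] 49.9
time_s: 15.35
eef_pos: [0.467, -0.2354, 0.2033]
tcp_rot: [180.0, 0.0, 109.9]
ft_force: [0.6, 1.2, 0.7]
opening: 0.531
grasp_force: 0.0
e2 15.65 [ 0.4666 -0.2357  0.2032] [1.7998e+02 2.0000e-02 1.0992e+02] [-0.6  0.1  0.1] 49.9
long_lid xy [ 0.4675 -0.2369] yaw 20.43 dz mm 2.5 err 0.7
long_lid xy [ 0.4681 -0.237 ] yaw 20.79 dz mm 3.4 err 0.77
long_lid xy [ 0.467  -0.2363] yaw 20.33 dz mm 4.7 err 0.45
```

View pics/m6.png

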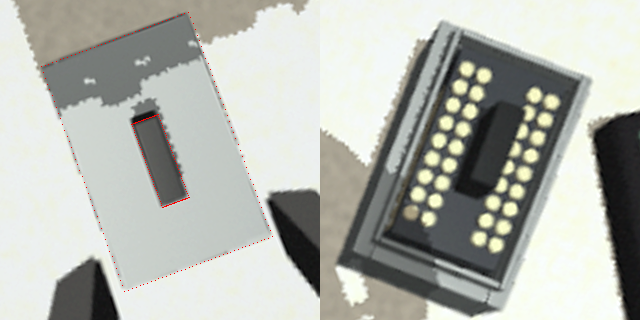

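```bash
python3 -m inch '{"dp":[[-0.001,0,0.05],[-0.001,0,0.1],[-0.001,0,0.14],[-0.001,0,0.155],[-0.001,0,0.155]],"yaw":[-0.5,-0.5,-0.5,-0.5,-0.5],"jaw":[0.05,0.05,0.05,0.05,0.05]}'
python3 -m inch '{"dp":[[0,0,0],[0,0,0],[0,0,0],[0,0,0],[0,0,0]],"yaw":[0,0,0,0,0],"jaw":[0.03,0,0,0,0]}' 25
python3 -m inch '{"dp":[[0,0,0],[0,0,0],[0,0,0],[0,0,0]],"yaw":[0,0,0,0],"jaw":[0,0,0,0]}'
python3 -m inch '{"dp":[[0,0,-0.03],[0,0,-0.07],[0,0,-0.12],[0,0,-0.14],[0,0,-0.14]],"yaw":[0,0,0,0,0],"jaw":[0,0,0,0,0]}'
```

```text
time_s: 16.2
eef_pos: [0.466, -0.2367, 0.0471]
tcp_rot: [-179.9, -0.1, 110.4]
ft_force: [-0.8, -1.1, 1.1]
opening: 0.532
grasp_force: 0.0
time_s: 16.7
eef_pos: [0.4667, -0.2374, 0.0484]
tcp_rot: [180.0, 0.0, 110.4]
ft_force: [0.7, -0.8, 2.3]
opening: 0.15
grasp_force: 25.1
time_s: 17.1
eef_pos: [0.4667, -0.2374, 0.0484]
tcp_rot: [180.0, 0.0, 110.4]
ft_force: [-0.2, 1.5, 4.5]
opening: 0.142
grasp_force: 25.0
time_s: 17.6
eef_pos: [0.4679, -0.2385, 0.1912]
tcp_rot: [179.8, 0.3, 110.4]
ft_force: [-0.5, -0.6, -1.2]
opening: 0.149
grasp_force: 25.0
```

```bash
python3 -m inch '{"dp":[[0.022,0.03,0],[0.044,0.06,0],[0.066,0.09,0],[0.0868,0.1195,0],[0.0868,0.1195,0]],"yaw":[5,10,15,20.85,20.85],"jaw":[0,0,0,0,0]}'
python3 -m inch '{"dp":[[0.031,0.02,0],[0.062,0.04,0],[0.093,0.06,0],[0.1236,0.0808,0],[0.1236,0.0808,0]],"yaw":[5,10,15,20.85,20.85],"jaw":[0,0,0,0,0]}'
python3 -m inch '{"dp":[[0,0,0],[0,0,0],[0,0,0],[0,0,0]],"yaw":[0,0,0,0],"jaw":[0,0,0,0]}'
python3 - <<'E'
from fit import *
e1,a1,c2=[load(n) for n in('e1','a1','c2')]
fit('long_box',[e1],.631,.009,-21.3);fit('long_box',[e1,a1],.631,.009,-21.3);fit('long_box',[e1,a1,c2],.631,.009,-21.3)
E
```

```text
time_s: 18.1
eef_pos: [0.5481, -0.1108, 0.1847]
tcp_rot: [-179.8, -0.1, 89.7]
ft_force: [-1.0, 0.0, -0.7]
opening: 0.143
grasp_force: 25.0
time_s: 18.6
eef_pos: [0.63, 0.0111, 0.185]
tcp_rot: [-179.8, 0.0, 68.8]
ft_force: [-0.9, -0.4, -2.5]
opening: 0.148
grasp_force: 25.0
time_s: 19.0
eef_pos: [0.6297, 0.0077, 0.1879]
tcp_rot: [-180.0, 0.0, 68.6]
ft_force: [0.2, -0.0, 0.3]
opening: 0.15
grasp_force: 25.0
long_box xy [0.6327 0.0101] yaw -21.32 dz mm -3.4 err 0.54
long_box xy [0.6331 0.0106] yaw -21.44 dz mm -4.5 err 0.67
long_box xy [0.6317 0.0091] yaw -21.08 dz mm 0.4 err 1.27
```

```bash
python3 -m inch '{"dp":[[0.0015,0.001,0.03],[0.0015,0.001,0.06],[0.0015,0.001,0.075],[0.0015,0.001,0.075],[0.0015,0.001,0.075]],"yaw":[-0.1,-0.1,-0.1,-0.1,-0.1],"jaw":[0,0,0,0,0]}'
python3 -m inch '{"dp":[[0,0,0.003],[0,0,0.006],[0,0,0.009],[0,0,0.012],[0,0,0.012]],"yaw":[0,0,0,0,0],"jaw":[0,0,0,0,0]}'
```

```text
time_s: 19.5
eef_pos: [0.6321, 0.0094, 0.1139]
tcp_rot: [179.9, -0.0, 68.7]
ft_force: [0.3, 0.4, -1.3]
opening: 0.144
grasp_force: 25.0
time_s: 20.0
eef_pos: [0.6313, 0.0098, 0.1004]
tcp_rot: [-179.9, 0.0, 68.8]
ft_force: [-0.3, -0.8, -1.0]
opening: 0.147
grasp_force: 25.0
```

```bash
python3 -m inch '{"dp":[[0,0,0.003],[0,0,0.005],[0,0,0.0065],[0,0,0.0075],[0,0,0.0075]],"yaw":[0,0,0,0,0],"jaw":[0,0,0,0,0]}'
python3 -m inch '{"dp":[[0,0,0],[0,0,0],[0,0,0],[0,0,0],[0,0,0]],"yaw":[0,0,0,0,0],"jaw":[0.03,0.03,0.03,0.03,0.03]}'
python3 -m inch '{"dp":[[0,0,-0.03],[0,0,-0.07],[0,0,-0.11],[0,0,-0.14],[0,0,-0.14]],"yaw":[0,0,0,0,0],"jaw":[0.05,0.05,0.05,0.05,0.05]}'
```

```text
time_s: 20.5
eef_pos: [0.6317, 0.0097, 0.0935]
tcp_rot: [180.0, -0.0, 68.8]
ft_force: [0.9, -0.6, -1.2]
opening: 0.15
grasp_force: 25.0
time_s: 21.0
eef_pos: [0.6316, 0.0097, 0.0935]
tcp_rot: [180.0, -0.0, 68.8]
ft_force: [-0.1, -0.2, 0.1]
opening: 0.314
grasp_force: 0.0
time_s: 21.5
eef_pos: [0.6345, 0.0093, 0.2397]
tcp_rot: [179.4, -0.1, 68.8]
ft_force: [0.5, -0.8, 0.5]
opening: 0.528
grasp_force: 0.0
```

```bash
python3 -m inch '{"dp":[[-0.194,-0.141,0],[-0.194,-0.141,0],[-0.194,-0.141,0],[-0.194,-0.141,0],[-0.194,-0.141,0]],"yaw":[10,10,10,10,10],"jaw":[0.05,0.05,0.05,0.05,0.05]}'
python3 -m inch '{"dp":[[0,0,0],[0,0,0],[0,0,0],[0,0,0]],"yaw":[0,0,0,0],"jaw":[0.05,0.05,0.05,0.05]}' >/dev/null
python3 - <<'E'
from fit import *
f1,_=shot('f1');a1,a2=[load(n) for n in('a1','a2')]
b=None
for y0 in(-28,-35,-42):
    p=fit('square_rack',[f1,a1,a2],.45,-.022,y0)
    p=fit('square_rack',[f1],.45,-.022,y0)
L=fit('long_lid',[f1],.6317,.0095,-21.3,.045)
cv2.imwrite('pics/m7.png',cv2.convertScaleAbs(np.hstack([over('square_rack',f1,p,.4,.06),over('long_lid',f1,L,.6,.09)]),alpha=1.3))
E
```

```text
time_s: 22.0
eef_pos: [0.4274, -0.1204, 0.2318]
tcp_rot: [-179.9, 0.0, 58.7]
ft_force: [0.4, -0.1, 0.9]
opening: 0.532
grasp_force: 0.0
f1 22.4 [ 0.4305 -0.1194  0.2331] [-1.7995e+02 -1.0000e-02  5.8850e+01] [ 0.   0.1 -0.3] 49.7
square_rack xy [ 0.4452 -0.0233] yaw -34.4 dz mm 5.4 err 2.97
square_rack xy [ 0.46   -0.0335] yaw -34.35 dz mm 1.7 err 1.44
square_rack xy [ 0.4452 -0.0233] yaw -34.49 dz mm 5.3 err 2.97
square_rack xy [ 0.46   -0.0335] yaw -34.35 dz mm 1.7 err 1.44
square_rack xy [ 0.4452 -0.0233] yaw -34.41 dz mm 5.1 err 2.97
square_rack xy [ 0.46   -0.0335] yaw -34.38 dz mm 1.7 err 1.44
long_lid xy [0.6347 0.0085] yaw -31.15 dz mm 44.5 err 2.95
```

View pics/m7.png

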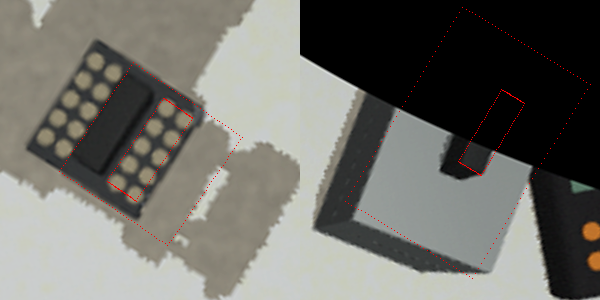

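```bash
sed -i 's/def fit(n,views,x,y,yaw,z0=0):/def fit(n,views,x,y,yaw,z0=0,R=.008):/; s/if best is None or e<best\[0\]/if np.hypot(p[0]-x,p[1]-y)<R and (best is None or e<best[0])/' fit.py
python3 - <<'E'
from fit import *
f1,a1,e1=[load(n) for n in('f1','a1','e1')]
p=fit('square_rack',[f1],.446,-.0225,-34)
r=fit('square_rack',[a1],.446,-.0225,-34)
p2=fit('square_rack',[f1,a1],.446,-.0225,-34)
cv2.imwrite('pics/m8.png',cv2.convertScaleAbs(np.hstack([over('square_rack',f1,p2,.4,.06),over('square_rack',a1,p2,.4,.06)]),alpha=1.3))
E
```

```text
square_rack xy [ 0.445  -0.0234] yaw -33.19 dz mm 7.0 err 2.07
square_rack xy [ 0.4449 -0.0229] yaw -33.91 dz mm 2.2 err 0.92
square_rack xy [ 0.4451 -0.0232] yaw -33.52 dz mm 4.8 err 1.48
```

View pics/m8.png

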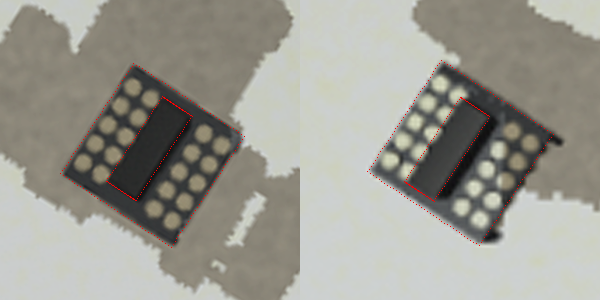

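```bash
python3 -m inch '{"dp":[[0.045,-0.019,0],[0.09,-0.0375,0.03],[0.09,-0.0375,0.08],[0.09,-0.0375,0.12],[0.09,-0.0375,0.12]],"yaw":[2.5,2.5,2.5,2.5,2.5],"jaw":[0.04,0.04,0.04,0.04,0.04]}'
python3 -m inch '{"dp":[[0,0,0],[0,0,0],[0,0,0]],"yaw":[0,0,0],"jaw":[0.04,0.04,0.04]}'
```

```text
time_s: 22.95
eef_pos: [0.44, -0.0212, 0.1076]
tcp_rot: [-179.3, 0.2, 56.4]
ft_force: [-0.3, -0.4, -0.5]
opening: 0.43
grasp_force: 0.0
time_s: 23.25
eef_pos: [0.4465, -0.0244, 0.1161]
tcp_rot: [179.7, -0.1, 56.2]
ft_force: [-0.5, -0.5, -1.0]
opening: 0.426
grasp_force: 0.0
```

```bash
python3 -m inch '{"dp":[[0,0,0.02],[0,0,0.045],[0,0,0.062],[0,0,0.062],[0,0,0.062]],"yaw":[0,0,0,0,0],"jaw":[0.04,0.04,0.04,0.04,0.04]}'
python3 -m inch '{"dp":[[0,0,0],[0,0,0],[0,0,0],[0,0,0],[0,0,0]],"yaw":[0,0,0,0,0],"jaw":[0.02,0,0,0,0]}' 25
python3 -m inch '{"dp":[[0,0,0],[0,0,0],[0,0,0],[0,0,0]],"yaw":[0,0,0,0],"jaw":[0,0,0,0]}'
```

```text
time_s: 23.75
eef_pos: [0.4456, -0.0241, 0.0529]
tcp_rot: [179.9, -0.0, 56.2]
ft_force: [0.5, -0.2, -1.0]
opening: 0.426
grasp_force: 0.0
time_s: 24.25
eef_pos: [0.4449, -0.0238, 0.052]
tcp_rot: [180.0, -0.0, 56.3]
ft_force: [-0.2, 0.1, 3.6]
opening: 0.147
grasp_force: 25.0
time_s: 24.65
eef_pos: [0.4449, -0.0237, 0.052]
tcp_rot: [180.0, -0.0, 56.3]
ft_force: [-1.1, -0.4, 5.5]
opening: 0.145
grasp_force: 25.0
```

```bash
python3 -m inch '{"dp":[[0,0,-0.03],[0,0,-0.07],[0,0,-0.11],[0,0,-0.11],[0,0,-0.11]],"yaw":[0,0,0,0,0],"jaw":[0,0,0,0,0]}'
python3 -m inch '{"dp":[[0.025,-0.0165,0],[0.05,-0.033,0],[0.075,-0.05,0],[0.1,-0.0667,0],[0.1,-0.0667,0]],"yaw":[-6,-12,-18,-24,-24],"jaw":[0,0,0,0,0]}'
python3 -m inch '{"dp":[[0,0,0],[0,0,0],[0,0,0],[0,0,0],[0,0,0]],"yaw":[-6,-12,-18,-23.7,-23.7],"jaw":[0,0,0,0,0]}'
python3 -m inch '{"dp":[[0,0,0],[0,0,0],[0,0,0]],"yaw":[0,0,0],"jaw":[0,0,0]}' >/dev/null
python3 - <<'E'
from fit import *
g1,_=shot('g1')
T=np.eye(4); T[:3,:3]=R.from_euler("xyz",[-179.9177,-.01735,90.1332],degrees=True).as_matrix(); T[:3,3]=[.49935831,.2510878,.30473159]
Tc=np.array([[-6.02085596e-04,9.72080782e-01,2.34645671e-01,6.71847281e-02],[9.99999804e-01,5.45427413e-04,3.06359680e-04,-5.14136061e-04],[1.69824177e-04,2.34645809e-01,-9.72080920e-01,-1.80890126e-01],[0,0,0,1]])
w=dict(img=cv2.imread('pics/w0.png'),C=T@Tc,k=(309.70691628693146,317.03052994491884,199.9560393282593)); pickle.dump(w,open('pics/w0.pkl','wb'))
for v in([w],[g1],[w,g1]): p=fit('square_box',v,.462,.25,13,R=.015)
q=fit('square_lid',[w],.633,.264,-8,R=.02)
cv2.imwrite('pics/m9.png',cv2.convertScaleAbs(np.hstack([over('square_box',w,p,.5,.065),over('square_box',g1,p,.5,.065),over('square_lid',w,q,.5,.065)]),alpha=1.2))
E
```

```text
time_s: 25.15
eef_pos: [0.4446, -0.0237, 0.1615]
tcp_rot: [179.9, -0.0, 56.3]
ft_force: [-2.1, -0.6, -0.8]
opening: 0.145
grasp_force: 25.0
time_s: 25.65
eef_pos: [0.4425, 0.0989, 0.1587]
tcp_rot: [-179.7, 0.0, 80.5]
ft_force: [-0.4, -0.6, 0.1]
opening: 0.149
grasp_force: 25.0
time_s: 26.15
eef_pos: [0.4435, 0.0959, 0.1596]
tcp_rot: [-179.8, -0.0, 103.8]
ft_force: [0.9, -0.1, -0.8]
opening: 0.149
grasp_force: 25.0
g1 26.45 [0.4444 0.0964 0.1611] [-1.7997e+02 -1.0000e-02  1.0389e+02] [ 0.  -0.4 -1.3] 13.5
square_box xy [0.4648 0.2494] yaw 13.14 dz mm 1.3 err 0.73
square_box xy [0.4638 0.2498] yaw 13.97 dz mm 0.3 err 1.16
square_box xy [0.4638 0.2498] yaw 14.0 dz mm 0.6 err 0.96
square_lid xy [0.633  0.2659] yaw -8.74 dz mm -1.5 err 0.31
```

View pics/m9.png

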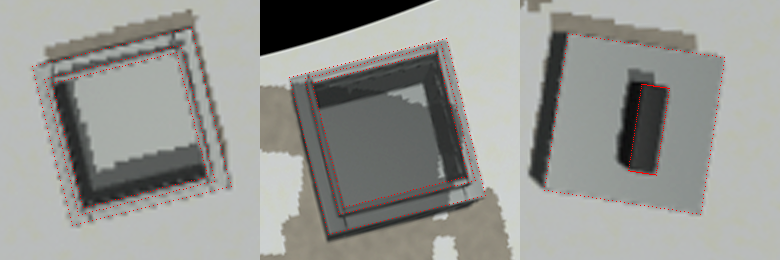

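```bash
python3 -m inch '{"dp":[[0.04,0.0155,0],[0.08,0.031,0],[0.115,0.045,0],[0.1436,0.0558,0],[0.1436,0.0558,0.02]],"yaw":[0,0,0,0,0],"jaw":[0,0,0,0,0]}'
python3 -m inch '{"dp":[[0,0,0.01],[0,0,0.025],[0,0,0.03],[0,0,0.03],[0,0,0.03]],"yaw":[0,0,0,0,0],"jaw":[0,0,0,0,0]}'
python3 -m inch '{"dp":[[0,0,0],[0,0,0]],"yaw":[0,0],"jaw":[0,0]}'
```

```text
time_s: 27.0
eef_pos: [0.4664, 0.253, 0.1441]
tcp_rot: [179.6, -0.1, 104.1]
ft_force: [-0.1, -0.4, -0.6]
opening: 0.142
grasp_force: 25.0
time_s: 27.5
eef_pos: [0.4645, 0.2491, 0.1119]
tcp_rot: [180.0, -0.0, 103.9]
ft_force: [0.1, -0.3, -0.6]
opening: 0.149
grasp_force: 25.0
time_s: 27.7
eef_pos: [0.4646, 0.2494, 0.1122]
tcp_rot: [179.9, -0.0, 103.9]
ft_force: [-0.5, -0.5, 0.0]
opening: 0.147
grasp_force: 25.0
```

```bash
python3 -m inch '{"dp":[[0,0,0.007],[0,0,0.014],[0,0,0.021],[0,0,0.021],[0,0,0.021]],"yaw":[0,0,0,0,0],"jaw":[0,0,0,0,0]}'
python3 -m inch '{"dp":[[0,0,0.007],[0,0,0.014],[0,0,0.021],[0,0,0.025],[0,0,0.025]],"yaw":[0,0,0,0,0],"jaw":[0,0,0,0,0]}'
python3 -m inch '{"dp":[[0,0,0.004],[0,0,0.008],[0,0,0.0097],[0,0,0.0097],[0,0,0.0097]],"yaw":[0,0,0,0,0],"jaw":[0,0,0,0,0]}'
```

```text
time_s: 28.2
eef_pos: [0.4639, 0.2493, 0.09]
tcp_rot: [-180.0, 0.0, 104.0]
ft_force: [0.2, -0.8, -1.5]
opening: 0.144
grasp_force: 25.0
time_s: 28.7
eef_pos: [0.4634, 0.2492, 0.0645]
tcp_rot: [-179.9, 0.0, 104.0]
ft_force: [-0.6, -0.7, -0.7]
opening: 0.146
grasp_force: 25.0
time_s: 29.2
eef_pos: [0.4643, 0.2494, 0.056]
tcp_rot: [180.0, 0.0, 104.0]
ft_force: [-1.1, -1.2, 3.5]
opening: 0.145
grasp_force: 25.0
```

```bash
python3 -m inch '{"dp":[[0,0,0],[0,0,0],[0,0,0],[0,0,0],[0,0,0]],"yaw":[0,0,0,0,0],"jaw":[0.03,0.03,0.03,0.03,0.03]}'
python3 -m inch '{"dp":[[0,0,-0.03],[0,0,-0.07],[0,0,-0.11],[0,0,-0.15],[0,0,-0.15]],"yaw":[0,0,0,0,0],"jaw":[0.03,0.03,0.05,0.05,0.05]}' >/dev/null
python3 -m inch '{"dp":[[-0.0257,0.1675,0],[-0.0257,0.1675,0],[-0.0257,0.1675,0],[-0.0257,0.1675,0],[-0.0257,0.1675,0]],"yaw":[22.7,22.7,22.7,22.7,22.7],"jaw":[0.05,0.05,0.05,0.05,0.05]}'
python3 -m inch '{"dp":[[0,0,0],[0,0,0],[0,0,0]],"yaw":[0,0,0],"jaw":[0.05,0.05,0.05]}' >/dev/null
python3 - <<'E'
from fit import *
h1,_=shot('h1');w=load('w0')
q=fit('square_lid',[h1],.633,.2655,-8.7);q=fit('square_lid',[h1,w],.633,.2655,-8.7)
cv2.imwrite('pics/m10.png',cv2.convertScaleAbs(np.hstack([over('square_lid',h1,q,.4,.07),rect(h1,.464,.25,.047,.07,.4)]),alpha=1.2))
E
```

```text
time_s: 29.7
eef_pos: [0.4641, 0.2494, 0.0557]
tcp_rot: [-180.0, -0.0, 104.0]
ft_force: [0.0, -0.1, 0.7]
opening: 0.323
grasp_force: 0.0
time_s: 30.7
eef_pos: [0.6343, 0.2643, 0.2037]
tcp_rot: [-179.9, 0.0, 81.2]
ft_force: [-1.3, 0.0, 0.4]
opening: 0.534
grasp_force: 0.0
h1 31.0 [0.6318 0.265  0.2059] [-179.99    0.     81.29] [ 0.9 -1.2 -0.2] 50.3
square_lid xy [0.6321 0.2667] yaw -8.92 dz mm 3.2 err 0.48
square_lid xy [0.6321 0.2663] yaw -8.86 dz mm 1.5 err 0.42
```

View pics/m10.png

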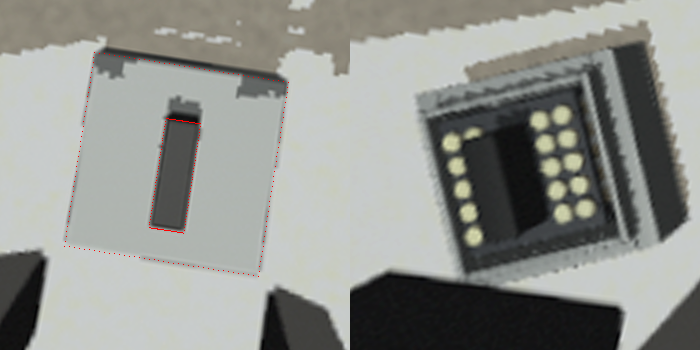

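```bash
python3 -m inch '{"dp":[[0.0015,0,0.05],[0.0015,0,0.1],[0.0015,0,0.14],[0.0015,0,0.157],[0.0015,0,0.157]],"yaw":[0.15,0.15,0.15,0.15,0.15],"jaw":[0.05,0.05,0.05,0.05,0.05]}'
python3 -m inch '{"dp":[[0,0,0],[0,0,0],[0,0,0],[0,0,0],[0,0,0]],"yaw":[0,0,0,0,0],"jaw":[0.03,0,0,0,0]}' 25
python3 -m inch '{"dp":[[0,0,0],[0,0,0],[0,0,0],[0,0,0]],"yaw":[0,0,0,0],"jaw":[0,0,0,0]}'
python3 -m inch '{"dp":[[0,0,-0.03],[0,0,-0.07],[0,0,-0.11],[0,0,-0.13],[0,0,-0.13]],"yaw":[0,0,0,0,0],"jaw":[0,0,0,0,0]}'
```

```text
time_s: 31.55
eef_pos: [0.6321, 0.2663, 0.0478]
tcp_rot: [-179.9, 0.0, 81.1]
ft_force: [-0.4, -0.1, -0.7]
opening: 0.533
grasp_force: 0.0
time_s: 32.05
eef_pos: [0.6333, 0.2664, 0.0492]
tcp_rot: [180.0, -0.0, 81.1]
ft_force: [0.6, 0.0, 4.6]
opening: 0.15
grasp_force: 25.1
time_s: 32.45
eef_pos: [0.6333, 0.2664, 0.0492]
tcp_rot: [180.0, -0.0, 81.1]
ft_force: [-0.2, -0.5, 3.3]
opening: 0.152
grasp_force: 25.0
time_s: 32.95
eef_pos: [0.6351, 0.2669, 0.1827]
tcp_rot: [179.6, -0.2, 81.1]
ft_force: [0.2, 0.2, 0.1]
opening: 0.146
grasp_force: 25.0
```

```bash
python3 -m inch '{"dp":[[-0.0105,-0.041,0],[-0.021,-0.082,0],[-0.032,-0.123,0],[-0.0427,-0.1647,0],[-0.0427,-0.1647,0]],"yaw":[-6,-12,-18,-22.8,-22.8],"jaw":[0,0,0,0,0]}' >/dev/null
python3 -m inch '{"dp":[[0,0,0],[0,0,0.02],[0,0,0.05],[0,0,0.07],[0,0,0.07]],"yaw":[0,0,0,0,0],"jaw":[0,0,0,0,0]}' >/dev/null
python3 -m inch '{"dp":[[0,0,0],[0,0,0]],"yaw":[0,0],"jaw":[0,0]}'
```

```text
time_s: 34.15
eef_pos: [0.4653, 0.2499, 0.11]
tcp_rot: [179.9, -0.0, 103.9]
ft_force: [0.2, -0.1, -0.4]
opening: 0.142
grasp_force: 25.0
```

```bash
python3 -m inch '{"dp":[[0,-0.001,0.005],[0,-0.001,0.01],[0,-0.001,0.015],[0,-0.001,0.018],[0,-0.001,0.018]],"yaw":[0,0,0,0,0],"jaw":[0,0,0,0,0]}'
python3 -m inch '{"dp":[[0,0,0.003],[0,0,0.005],[0,0,0.007],[0,0,0.0077],[0,0,0.0077]],"yaw":[0,0,0,0,0],"jaw":[0,0,0,0,0]}'
```

```text
time_s: 34.65
eef_pos: [0.4623, 0.2492, 0.09]
tcp_rot: [-179.9, 0.0, 103.9]
ft_force: [-0.4, 0.2, -1.3]
opening: 0.148
grasp_force: 25.0
time_s: 35.15
eef_pos: [0.4629, 0.2494, 0.0842]
tcp_rot: [-180.0, 0.0, 103.9]
ft_force: [-3.8, -2.3, 8.0]
opening: 0.15
grasp_force: 25.0
```

```bash
python3 -m inch '{"dp":[[0,0,0],[0,0,0],[0,0,0],[0,0,0],[0,0,0]],"yaw":[0,0,0,0,0],"jaw":[0.03,0.03,0.03,0.03,0.03]}'
python3 -m inch '{"dp":[[0,0,-0.03],[0,0,-0.08],[0,0,-0.13],[0,0,-0.17],[0,0,-0.2]],"yaw":[0,0,0,0,0],"jaw":[0.03,0.03,0.05,0.05,0.05]}' >/dev/null
python3 -m inch '{"dp":[[-0.161,0.029,-0.03],[-0.161,0.029,-0.03],[-0.161,0.029,-0.03],[-0.161,0.029,-0.03],[-0.161,0.029,-0.03]],"yaw":[13.9,13.9,13.9,13.9,13.9],"jaw":[0.05,0.05,0.05,0.05,0.05]}' >/dev/null
python3 -m inch '{"dp":[[0,0,0],[0,0,0],[0,0,0]],"yaw":[0,0,0],"jaw":[0.05,0.05,0.05]}' >/dev/null
python3 -c "
from h import *
shot('z1')"
python3 -m inch '{"dp":[[-0.22,0,0],[-0.22,0,0],[-0.22,0,0],[-0.22,0,0],[-0.22,0,0]],"yaw":[0,0,0,0,0],"jaw":[0.05,0.05,0.05,0.05,0.05]}' >/dev/null
python3 -m inch '{"dp":[[0,0,0],[0,0,0],[0,0,0]],"yaw":[0,0,0],"jaw":[0.05,0.05,0.05]}' >/dev/null
python3 - <<'E'
from fit import *
z2,_=shot('z2');z1=load('z1')
for z in(.035,.045): fit('square_lid',[z1],.464,.2497,13.9,z)
for z in(.045,.055): fit('long_lid',[z2],.6317,.0097,-21.3,z)
f=manip.grab_frame("scene")
for n in("reagent_bottle","beaker","logger"): print(n,[(d["xyz"],d["score"]) for d in manip.spot_in(n,f)][:1])
E
```

```text
time_s: 35.65
eef_pos: [0.4627, 0.2493, 0.0829]
tcp_rot: [-180.0, 0.0, 103.9]
ft_force: [-0.1, -0.2, 0.2]
opening: 0.317
grasp_force: 0.0
z1 36.95 [0.529  0.1014 0.3127] [-1.7996e+02 -1.0000e-02  9.0130e+01] [-0.1  0.5  0.1] 50.2
z2 37.8 [ 0.5298 -0.1185  0.3131] [ 1.800e+02 -2.000e-02  9.011e+01] [0.8 0.7 0.3] 50.2
square_lid xy [0.4611 0.2503] yaw 13.53 dz mm 33.5 err 0.45
square_lid xy [0.462  0.2495] yaw 13.72 dz mm 37.4 err 0.61
long_lid xy [0.6327 0.0101] yaw -20.99 dz mm 42.6 err 0.26
long_lid xy [0.6323 0.0099] yaw -20.84 dz mm 43.5 err 0.49
reagent_bottle [([0.5253, -0.4296, 0.0894], 0.89)]
beaker [([0.5341, 0.4256, 0.0568], 0.79)]
logger [([0.7707, -0.0196, 0.0301], 0.62)]
```

```bash
python3 -c "
from station import manip
print(manip.job_done())"
```

```text
the job is handed in; nothing more can be done
None
```

I refilled and closed both tip boxes, the oblong one first, and handed the job in at about 38 s. The last camera fits put both lids down on their shoulders to within about 3 mm, and the bottle, beaker and logger showed no movement.

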